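# Zero the snap press and offer up its lever

## Task

Get the snap press ready for its lever: first turn the tension knob on its base until the pointer stands at zero (the one long line of the dial) and let go of it. Then pick up the loose lever by its balance point, which lies near the heavy hub and not at mid-length, and hold it level and still above the press, with the hub centred about 3 cm clear above the fork, the bar in line with the press and the ball end out over the knob. Finish while still holding it there so that I can bring up the pin; the lever must not touch the press, and everything else on the table stays where it is.

Things in the scene. Friction and masses are not known exactly. Their poses are not given: they have to be found in the camera images.
- fork_top (a point): fork on top of the grey bench press: two upright ears 40 mm long, 8 mm thick, 36 mm apart inside. The point lies midway between them at the level of their top edges, 138 mm above the table; nothing of the press is higher. x runs along the press from its knob end (-x) to its column end (+x), along the fork's gap; z up. The knob's axis lies 123 mm towards -x
- tension_grip (a point): black tension knob at the knob end of the press's base: upright bar grip 38 mm long, 14 mm thick, 26 to 56 mm above the table, on a disc 40 mm across. The point lies on the turning axis, 49 mm above the table, at the height to grip. Axes turn with the knob: x along the bar, pointer (white line) at its -x end; grip across y. Round it is a flat dial 86 mm across with short ticks, one long zero line
- tension (a joint): turn of the knob in rad: 0 when the pointer stands at the long zero line, which lies on the side away from the fork (the press's -x); positive counter-clockwise seen from above. Range -2 to 2, light friction (0.04 N m), stays where it is left. Starts between 0.6 and 1.4
- lever_balance (a point): balance point (centre of mass) of the loose lever that lies flat on the table beside the press; in the middle of the bar's section, 24 mm above the lever's underside, 57 mm from the hub's centre, 178 mm from the ball's centre. The bar there is 14 mm wide (y) and 22 mm high. x along the bar towards the hub, y across it (grip across y), z up
- lever_eye (a point): centre of the lever's hub (its pin eye), 57 mm along +x from the balance point and at the same height, 24 mm above the lever's underside; axes as the lever's
- lever: the loose lever, 281 mm long, 0.5 to 0.75 kg: dark iron hub (disc 48 mm across, 30 mm wide, axis along y) at the +x end, straight light-metal bar, black ball 44 mm across at the -x end. Origin at its underside below the balance point; axes as lever_balance
- press: the grey bench press, bolted down, its yaw varies: base 250 x 130 x 14 mm, column and head up to 114 mm high under the fork. Origin at the centre of the base's underside, 45 mm towards -x from the fork's middle; axes as fork_top
- spool: bystander: thread spool, 38 mm diameter, 46 mm high, upright, between lever and press; origin at its underside, as for all bystanders
- weight: bystander: steel pattern weight, disc of 44 mm diameter, 22 mm high, between lever and press
- cushion: bystander: round pin cushion, 82 mm diameter, 45 mm high, at the left
- straight_bar: bystander: plain flat steel bar 240 x 26 x 12 mm at the back (no hub and no ball: not the lever)
- snap_tray: bystander: white divided tray 120 x 160 x 35 mm at the right
- shears: bystander: shears about 210 mm long, 11 mm high, lying at the right

How it is judged (in metres and radians):
On the way, in this order (a step that is already met when the one before it is completed fails the run):
1. the knob's pointer stands at zero and the knob is let go, the lever still on the table (value of joint tension between -0.1 and 0.1 rad and contact force between the fingers and tension below 0.1 N and height (world z) of lever below 0.015 m), for 0.3 s.
2. the lever is lifted by its balance point (x of the grasp point in the frame of lever_balance between -0.02 and 0.02 m and contact force between the fingers and lever above 1 N and height (world z) of lever above 0.04 m), for 0.2 s.
At the end, for the whole second after the job is handed in: Knob at zero within 0.1 rad; lever held within 20 mm of its balance point, level within 0.1 rad, in line with the press within 0.14 rad, ball end over the knob, hub within 15 mm of the fork's middle and 10 to 55 mm above it; still and touching only the fingers (value of joint tension between -0.1 and 0.1 rad and x of the grasp point in the frame of lever_balance between -0.02 and 0.02 m and contact force between the fingers and lever above 1 N and horizontal distance between lever_eye and fork_top below 0.015 m and z of lever_eye in the frame of fork_top between 0.034 and 0.079 m and angle between lever's own z axis and vertical below 0.1 rad and angle between the x axis of lever and the x axis of press, either way round below 0.14 rad and x of lever_balance in the frame of fork_top below -0.03 m and contact force between lever and press below 0.1 N and linear speed of lever below 0.02 m/s and angular speed of lever below 0.15 rad/s); the arm keeps its last pose, push and grip.
It fails at once if the lever is lifted while the knob is not at zero (height (world z) of lever above 0.03 m and (value of joint tension above 0.12 rad or value of joint tension below -0.12 rad)).
It fails at once if the lever touches the press (contact force between lever and press above 0.5 N).
It fails at once if another thing on the table is moved by more than 25 mm (distance of any of spool, weight, cushion, straight_bar, snap_tray, shears from where it was at the start of the episode above 0.025 m).
It also fails if it takes over 64 s, if anything falls off the work surface, if the arm or the gripper's body presses on something with over 40 N, if the wrist force passes 120 N, or if a joint passes its speed limit or range.

## Robot

A 6-joint arm with a two-finger parallel gripper is mounted at the origin on the work surface. World frame = base frame: x ahead of the robot, y to its left, z up, the work surface at z = 0. Lengths are in mm, angles in rad, forces in N, time in s.
With the tool pointing down it reaches from about 275 to 1000 mm from the base axis. Payload 8.4 kg.
Tool frame: the origin (TCP) lies midway between the tips of the shut fingers; the grasp point (between the pads) lies 19 mm behind it; y points along the fingers, z is the direction in which the jaws open and shut, and the axes are right-handed (so a half turn about y gives the same grasp; the last joint's range is limited). The gripper opens to 85 mm and grips with 20 to 120 N. Pads are 22 mm wide; open, the fingers measure 114 mm over their backs; the gripper's body (76 mm by 85 mm) begins 54 mm behind the grasp point. The pads swing forward as they close: fully open they stand 13 mm farther back than shut.
Start: joints at [-1.109, 0.353, 1.633, -0, 1.155, -0.002], TCP at [279.593, -558.977, 231.281] pointing down, gripper open.
Joint ranges: [-2.63, 2.63], [-0.92, 2.1], [0.06, 2.66], [-1.3, 4.44], [0, 2.69], [-3.02, 3.02]. Speed limits (rad/s): [2.22, 2.22, 2.79, 3.14, 3.14, 3.14].

## Interface

Orientations are given as [roll, pitch, yaw] about the fixed x, y, z axes, in that order (R = Rz(yaw) Ry(pitch) Rx(roll)).
In Python, from rig import r gives the robot as it stands. The module is installed in compiled form; this text tells all that it offers.
- The arm moves only by the tool apply_moves, never from a script. Its argument "plan" is text: rows parted by semicolons, each of 7 numbers parted by spaces: the shift along the tool's x, y, z in cm, then the turn, a rotation vector about the tool's x, y, z in degrees, then the closure, from 0 (fully open) to 1 (shut). A call has 1 to 20 rows; each row shifts and turns the pose as measured when the row begins, along the tool's axes as they then stand; what a row does not reach is not made up. A row lasts 1/10 s, in which the tool goes at most 50 mm and 8.59 degrees, less where a joint would pass 70% of its speed; a pose out of reach is approached as far as the arm can. A call is refused whole if a number of a shift passes 5 or a number of a turn 8.59, either way. A call with a gripper value outside its range is refused whole. The fingers move at their own pace and stop on an object; "squeeze" is the grip in N (left out, the last holds). Time passes only in rows, so rows that do not move let the fingers close. It gives the time, the measured TCP pose, the force and the opening at its end, in the units of the state.
- r.sense(): the state, without advancing time (a new reading comes with each control period).
- r.grab_frame(name): name is "scene" or "top"; returns the picture (480x640x3 uint8, blue, green, red); there is no depth.
- r.get_calibration(name): a dict with "vertical_fov" (degrees; the focal length in pixels is half the picture's height over the tangent of half this angle, whatever the lens; pixels are square), "cx", "cy" (the principal point, pixels), "D" ([k1, k2, p1, p2, k3] as OpenCV has them; the pictures are not rectified), "R" (3x3) and "t" (3): a world point X has camera coordinates R X + t. Camera axes: x right, y down, z forward; pixel columns grow to the right and rows downward; lengths in mm; the calibration is good to about 2 mm. A picture is of the moment at which its call begins. get_calibration takes no time and is no camera call.
- r.sign_off(): hands the job in, once; it reports no verdict.
The state is a dict: "clock": time; "qpos": joint angles; "qvel": joint speeds; "joint_efforts": joint torques, N m; "eef_pos": TCP position; "tcp_rot": TCP orientation; "contact_force": force on the tool from outside, world axes, zero at the start; "wrist_torque": the same for the moment, N m; "opening": opening from 0.0 (shut) to 1.0 (fully open).
Only numpy, scipy, OpenCV 4.12 (cv2) and the standard library are available. Lean on these libraries where they do the work, as an engineer would, in place of code of your own. Each camera call takes 0.05 s, during which the arm holds its last target. There are 200 camera calls.

## Working session

There is one attempt and no reset: what is moved stays moved. The work goes in short steps, Python scripts to look and compute and a tool call to move; the robot and the scene stay as the last step left them, time stands still between calls to the robot, and variables do not carry over. Pictures are saved under pics/ and viewed, about 8 in all and at most 12, crops included, and the job is handed in when it is done.

Besides the shell and the picture viewer there is one more tool, called in YAML: its name, and indented under it one key for each argument. apply_moves: Moves the arm, as the interface text tells. Its arguments: {"type":"object","properties":{"plan":{"type":"string"},"squeeze":{"type":"number"}},"required":["plan"]}

```bash
mkdir -p pics; python3 - <<'E'
from rig import r
import cv2
for n in("scene","top"):
    cv2.imwrite(f"pics/{n}0.png",r.grab_frame(n)); c=r.get_calibration(n); print(n,c)
s=r.sense();print(s)
E
```

```text
scene {'vertical_fov': 50.464043456234606, 'cx': 324.32517934092044, 'cy': 241.41994773102084, 'D': array([0.01217265, 0.        , 0.        , 0.        , 0.        ]), 'R': array([[ 0.10570594,  0.9943939 , -0.00264912],
       [ 0.67122379, -0.07331741, -0.73761995],
       [-0.733679  ,  0.07619265, -0.67521093]]), 't': array([ -42.75637103, -294.44311643, 1772.67183341])}
top {'vertical_fov': 48.933974588128464, 'cx': 316.0756672468762, 'cy': 246.06710437520496, 'D': array([-0.13783192,  0.        ,  0.        ,  0.        ,  0.        ]), 'R': array([[ 0.0152787 , -0.99980935,  0.01215797],
       [-0.98893438, -0.01690479, -0.14738733],
       [ 0.14756476, -0.00977154, -0.98900412]]), 't': array([ -29.3774322 ,  598.68067385, 1651.25259226])}
{'clock': 0.1, 'qpos': array([-1.10935652e+00,  3.53601076e-01,  1.63406149e+00, -3.29573342e-05,
        1.15518282e+00, -2.41127186e-03]), 'qvel': array([-0.00033787, -0.00156759, -0.00181621, -0.00088493, -0.00205092,
       -0.00034493]), 'joint_efforts': array([-7.83961259e-04, -6.06360698e+01, -3.42818713e+01,  5.69258066e-05,
        4.05295970e-03, -4.81832421e-05]), 'eef_pos': array([ 279.41790215, -558.58821048,  230.62215014]), 'tcp_rot': array([-1.57204913e+00, -2.71141680e-05, -2.67772823e+00]), 'contact_force': array([-0.72383225, -1.30516153, -0.02763692]), 'wrist_torque': array([0.00482308, 0.02667242, 0.03393059]), 'opening': 0.9992651496038929}
```

View pics/top0.png

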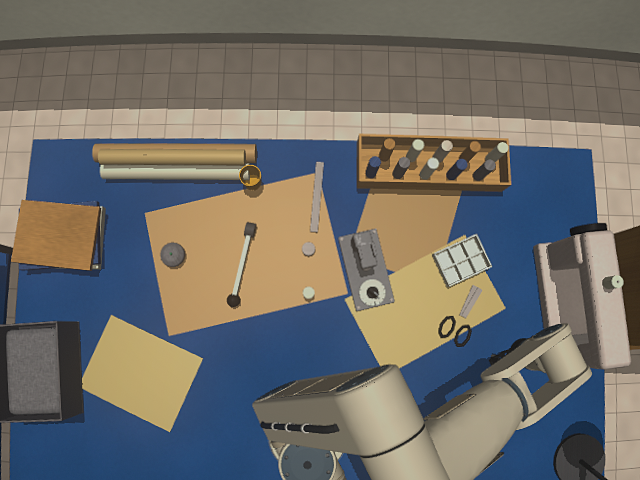

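View pics/scene0.png

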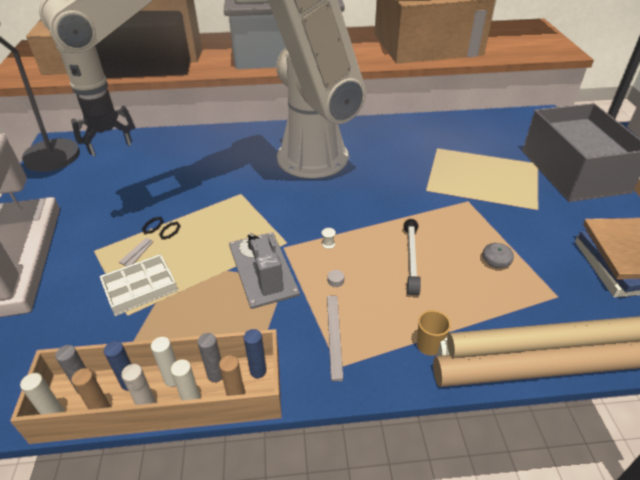

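The top view shows the press at (368,265) with its knob at (373,292). The lever runs from its hub at (250,229) to its ball at (233,300). The spool (308,293) and the weight (308,249) lie between them. Next I'll zoom in.

```bash
python3 - <<'E'
import cv2,numpy as np
a=cv2.imread("pics/top0.png");b=cv2.imread("pics/scene0.png")
f=lambda im,x,y,w,h,W,H:cv2.resize(im[y:y+h,x:x+w],(W,H),interpolation=cv2.INTER_CUBIC)
p=np.hstack([f(a,330,220,80,100,400,500),f(b,225,220,80,100,400,500)])
cv2.imwrite("pics/c1.png",p)
E
```

```text
(no output)
```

View pics/c1.png

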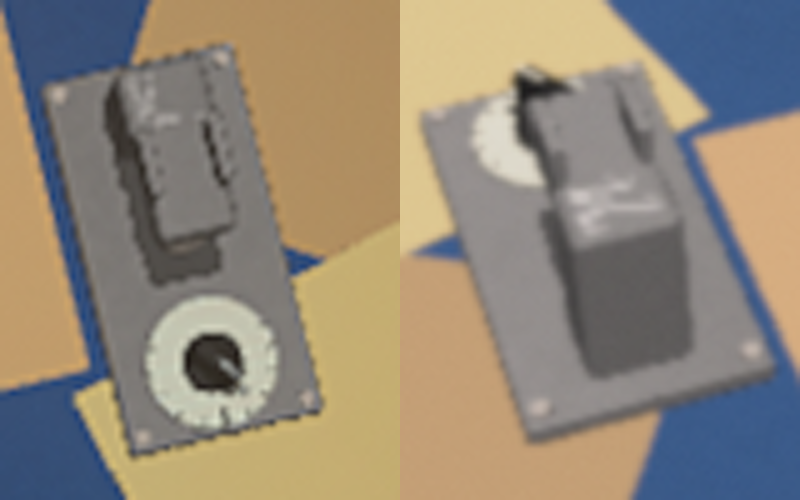

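The zoom shows the dial centre near top pixel (372.4,292.4). The zero line is at the bottom near (375.2,303.6). The pointer heads down-right toward (378.6,297), so it is counter-clockwise of zero as expected. Next I'll measure both.

```bash
cat > h.py <<'E'
from rig import r
import cv2,numpy as np
def ray(n,px):
    c=r.get_calibration(n);f=240/np.tan(np.radians(c["vertical_fov"]/2))
    K=np.array([[f,0,c["cx"]],[0,f,c["cy"]],[0,0,1]])
    u=cv2.undistortPoints(np.array(px,float).reshape(-1,1,2),K,np.array(c["D"])).reshape(-1,2)
    return -c["R"].T@c["t"],np.c_[u,np.ones(len(u))]@c["R"]
def onz(n,px,z):
    o,d=ray(n,px);return o+d*((z-o[2])/d[:,2])[:,None]
def proj(n,X):
    c=r.get_calibration(n);f=240/np.tan(np.radians(c["vertical_fov"]/2))
    K=np.array([[f,0,c["cx"]],[0,f,c["cy"]],[0,0,1]])
    return cv2.projectPoints(np.array(X,float).reshape(-1,3),cv2.Rodrigues(c["R"])[0],c["t"],K,np.array(c["D"]))[0].reshape(-1,2)
def cen(m):
    n,l,s,c=cv2.connectedComponentsWithStats(m.astype(np.uint8));i=1+np.argmax(s[1:,4]);return c[i],s[i],l==i
np.set_printoptions(precision=1,suppress=True)
E
python3 - <<'E'
from h import *
a=cv2.imread("pics/top0.png").astype(int);b=cv2.imread("pics/scene0.png").astype(int)
def cr(p,ox,oy,z=5):return np.array(p,float)/z+[ox,oy]-.4
C=onz("top",cr([(45,90),(235,45),(322,408),(132,455)],330,220),14)
print("corners",C[:,:2],"sides",[np.linalg.norm(C[i]-C[i-1]) for i in range(4)])
c=C.mean(0); x=(C[0]+C[1]-C[2]-C[3]);x/=np.linalg.norm(x);yaw=np.arctan2(x[1],x[0]);print("c",c,"yaw",yaw)
D=onz("scene",cr([(420,110),(645,62),(775,372),(530,440)],225-80,220),14);print("scene corners",D[:,:2],D.mean(0))
ft=c+45*x;kn=c-78*x;print("fork",ft,"knob",kn)
m=np.zeros(a.shape[:2],bool);s=a[270:315,350:395];m[270:315,350:395]=(s.min(2)>170)
q,st,mm=cen(m);(h,_)=cv2.minEnclosingCircle(np.argwhere(mm)[:,::-1].astype(np.float32));print("dial",q,h,onz("top",[h,q],16))
Z=onz("top",cr([(226,418)],330,220),16)[0];print("zero dir",np.arctan2(*(Z-kn)[1::-1])-np.arctan2(-x[1],-x[0]))
for z in(26,40,56):
    P=onz("top",cr([(243,385),(222,362)],330,220),z);print(z,P,[np.arctan2(*(p-kn)[1::-1])-np.arctan2(-x[1],-x[0]) for p in P],np.arctan2(*(P[0]-P[1])[1::-1])-np.arctan2(-x[1],-x[0]))
# lever
def box(im,x,y,w,h,f):
    m=np.zeros(im.shape[:2],bool);m[y:y+h,x:x+w]=f(im[y:y+h,x:x+w]);return cen(m)
dark=lambda s:s.max(2)<75
for n,im,hb,bb,br in(("top",a,(238,215,25,28),(220,288,26,24),(225,215,32,95)),("scene",b,(402,270,24,30),(398,214,26,24),(400,215,25,85))):
    H=box(im,*hb,dark);B=box(im,*bb,dark);R=box(im,*br,lambda s:s.min(2)>150)
    print(n,"hub",H[0],H[1],onz(n,[H[0]],24)[0],"ball",B[0],B[1],onz(n,[B[0]],24)[0])
    pts=np.argwhere(R[2])[:,::-1];W=onz(n,pts,35)[:,:2].astype(np.float32);l=cv2.fitLine(W,cv2.DIST_L2,0,.01,.01).ravel();print("bar",R[0],R[1],l,np.arctan2(l[1],l[0]))
E
```

```text
corners [[ 633.   -93.5]
 [ 665.3 -218.9]
 [ 427.2 -275.5]
 [ 395.3 -152. ]] sides [np.float64(244.80030603080556), np.float64(129.45840945880045), np.float64(244.8213634288122), np.float64(127.51320631910862)]
c [ 530.2 -185.    14. ] yaw 0.2373698386854698
scene corners [[ 425.  -272.4]
 [ 397.9 -145.5]
 [ 642.1  -88. ]
 [ 673.5 -210.9]] [ 534.6 -179.2   14. ]
fork [ 573.9 -174.4   14. ] knob [ 454.4 -203.3   14. ]
dial [371.3 291.3] (371.8660583496094, 292.0596923828125) [[ 455.8 -203.    16. ]
 [ 458.3 -201.1   16. ]]
zero dir 0.026476229906379434
26 [[ 440.8 -222.4   26. ]
 [ 455.4 -208.8   26. ]] [np.float64(0.7134361895539381), np.float64(1.5203391505122457)] 0.5118935447890882
40 [[ 440.  -220.6   40. ]
 [ 454.5 -207.1   40. ]] [np.float64(0.6389832813533953), np.float64(1.3733615137112771)] 0.5118935447890864
56 [[ 439.2 -218.5   56. ]
 [ 453.5 -205.1   56. ]] [np.float64(0.5462800721918022), np.float64(0.8908251729587766)] 0.5118935447890891
top hub [251.4 232. ] [244 224  12  14  41] [645.  192.3  24. ] ball [233.1 300.2] [227 292  13  15 133] [421.7 244.2  24. ]
bar [240.7 264.8] [232 236  18  59 250] [  1.   -0.2 535.4 221.9] -0.20217451
scene hub [411.5 291.1] [407 284  12  11  43] [671.6 191.6  24. ] ball [409.8 224.4] [404 220  14  12  91] [419.1 246.3  24. ]
bar [412.5 251.8] [409 227   8  49 276] [  1.   -0.2 541.3 223.8] -0.19531734
```

Both views agree on the press: centre near (532,-182), yaw 0.237. The knob is near (457,-201), with a turn of about 0.6. The ball is near (420,245) and the bar yaw about -0.20. Next is a helper that works out moves, then the trip to the knob.

```bash
cat > go.py <<'E'
import sys
from h import *
from scipy.spatial.transform import Rotation as Ro
x,y,z,yaw=map(float,sys.argv[1:5])
s=r.sense();R=Ro.from_euler("xyz",s["tcp_rot"])
sh=R.inv().apply(np.array([x,y,z])-s["eef_pos"])/10
yw=s["tcp_rot"][2];yaw=yw+(yaw-yw+np.pi/2)%np.pi-np.pi/2
T=Ro.from_euler("xyz",[-np.pi/2,0,yaw])
np.set_printoptions(precision=2,suppress=True)
print("t",s["clock"],"pos",s["eef_pos"],"rpy",s["tcp_rot"],"open",s["opening"],"F",s["contact_force"],"q6",s["qpos"][5])
print("shift cm (tool)",sh,"turn deg",np.degrees((R.inv()*T).as_rotvec()),"shift after turn",T.inv().apply(np.array([x,y,z])-s["eef_pos"])/10)
E
python3 go.py 457 -201 200 0.837
python3 - <<'E'
from h import *
P=onz("top",np.array([(185,235)])/5+[330,220],114)[0];x=np.array([np.cos(.237),np.sin(.237),0]);print("head front ahead of knob",(P-[457,-201,114])@x)
E
```

```text
t 0.1 pos [ 279.42 -558.59  230.62] rpy [-1.57 -0.   -2.68] open 0.9992651496038929 F [-0.72 -1.31 -0.03] q6 -0.00241127185553388
shift cm (tool) [-31.88   3.09 -24.03] turn deg [  0.07 -21.38  -0.01] shift after turn [-38.45   3.06 -10.76]
head front ahead of knob 73.20736013991223
```

apply_moves:
  plan: "0 0 0 0 -7.1 0 0;0 0 0 0 -7.1 0 0;0 0 0 0 -7.1 0 0;-3.8 0.3 -1.1 0 0 0 0;-3.8 0.3 -1.1 0 0 0 0;-3.8 0.3 -1.1 0 0 0 0;-3.8 0.3 -1.1 0 0 0 0;-3.8 0.3 -1.1 0 0 0 0;-3.8 0.3 -1.1 0 0 0 0;-3.8 0.3 -1.1 0 0 0 0;-3.8 0.3 -1.1 0 0 0 0;-3.8 0.3 -1.1 0 0 0 0;0 0 0 0 0 0 0"
  squeeze: 25

```text
clock: 1.4
eef_pos: [432.7, -223.5, 198.9]
tcp_rot: [-1.578, 0.001, -2.294]
contact_force: [-0.1, -0.5, 0.1]
opening: 1.002
```

```bash
python3 go.py 457 -201 150 0.837
```

```text
t 1.4 pos [ 432.69 -223.53  198.93] rpy [-1.58  0.   -2.29] open 1.0015399554868558 F [-0.11 -0.53  0.12] q6 0.2390281670926229
shift cm (tool) [-3.29  4.9   0.37] turn deg [ 0.4   0.62 -0.08] shift after turn [-3.3   4.89  0.3 ]
```

apply_moves:
  plan: "-1.6 2.5 0.2 0.4 0.6 0 0;-1.6 2.5 0.2 0 0 0 0;0 3 0 0 0 0 0;0 3 0 0 0 0 0;0 0 0 0 0 0 0"

```text
clock: 1.9
eef_pos: [459.0, -202.1, 86.6]
tcp_rot: [-1.567, 0.001, -2.301]
contact_force: [-0.1, -0.2, -0.8]
opening: 1.003
```

```bash
python3 go.py 457 -201 32 0.837; python3 -c "
from h import *
a=r.grab_frame('top')[235:335,310:430];b=r.grab_frame('scene')[180:280,215:335]
cv2.imwrite('pics/k1.png',np.hstack([cv2.resize(i,(400,333),interpolation=2) for i in(a,b)]))"
```

```text
t 1.9 pos [ 458.97 -202.09   86.64] rpy [-1.57  0.   -2.3 ] open 1.0026657559979644 F [-0.11 -0.15 -0.76] q6 0.31225618030155927
shift cm (tool) [ 0.06  5.46 -0.24] turn deg [-0.22  0.22 -0.07] shift after turn [ 0.05  5.46 -0.22]
```

View pics/k1.png

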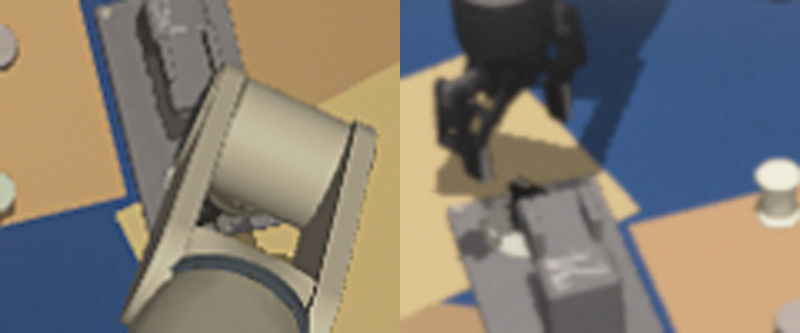

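The scene crop (right half) shows the open fingers above the knob, which peeks out at crop (520,188) behind the head. The fingers straddle its position, and the top view is hidden by the arm. I'll go down and close.

apply_moves:
  plan: "0 2 -0.2 0 0 0 0;0 2 0 0 0 0 0;0 1.3 0 0 0 0 0;0 0 0 0 0 0 0;0 0 0 0 0 0 1;0 0 0 0 0 0 1;0 0 0 0 0 0 1;0 0 0 0 0 0 1;0 0 0 0 0 0 1;0 0 0 0 0 0 1;0 0 0 0 0 0 1;0 0 0 0 0 0 1"
  squeeze: 25

```text
clock: 3.2
eef_pos: [456.1, -199.0, 44.9]
tcp_rot: [-1.572, 0.004, -2.306]
contact_force: [0.6, -0.4, -6.2]
opening: 0.151
```

```bash
python3 go.py 457 -201 32 0.237;python3 -c "
from h import *;print(r.sense()['wrist_torque'])"
```

```text
t 3.2 pos [ 456.09 -199.03   44.91] rpy [-1.57  0.   -2.31] open 0.15116109328556585 F [ 0.62 -0.43 -6.23] q6 0.31290491493660944
shift cm (tool) [0.09 1.29 0.2 ] turn deg [ 0.12 34.3  -0.19] shift after turn [-0.04  1.29  0.21]
[-0.1 -0.1 -0. ]
```

The tool stopped 13 mm too high. I'll open partly, go lower and grip again.

apply_moves:
  plan: "0 0 0 0 0 0 0.4;0 0 0 0 0 0 0.4;0 0 0 0 0 0 0.4;0 0 0 0 0 0 0.4"

```text
clock: 3.6
eef_pos: [456.9, -199.6, 45.7]
tcp_rot: [-1.571, 0.004, -2.306]
contact_force: [-0.3, -1.0, 0.2]
opening: 0.603
```

apply_moves:
  plan: "0 0.6 0 0 0 0 0.4;0 0.6 0 0 0 0 0.4;0 0 0 0 0 0 0.4"

```text
clock: 3.9
eef_pos: [457.2, -199.7, 32.9]
tcp_rot: [-1.57, 0.004, -2.306]
contact_force: [0.3, -0.5, -0.2]
opening: 0.6
```

apply_moves:
  plan: "0 0 0 0 0 0 1;0 0 0 0 0 0 1;0 0 0 0 0 0 1;0 0 0 0 0 0 1;0 0 0 0 0 0 1;0 0 0 0 0 0 1"

```text
clock: 4.5
eef_pos: [456.3, -199.0, 32.5]
tcp_rot: [-1.572, 0.004, -2.307]
contact_force: [0.4, -0.8, -0.4]
opening: 0.156
```

```bash
python3 go.py 457 -201 32 0.237;python3 -c "
from h import *;print(r.sense()['wrist_torque'])"
```

```text
t 4.5 pos [ 456.25 -199.03   32.51] rpy [-1.57  0.   -2.31] open 0.15634879069166663 F [ 0.35 -0.79 -0.44] q6 0.31265612488720523
shift cm (tool) [0.1  0.05 0.19] turn deg [ 0.16 34.26 -0.2 ] shift after turn [-0.03  0.05  0.21]
[-0.1 -0.1 -0. ]
```

apply_moves:
  plan: "0 0 0 0 5 0 1;0 0 0 0 5 0 1;0 0 0 0 5 0 1;0 0 0 0 5 0 1;0 0 0 0 5 0 1;0 0 0 0 5 0 1;0 0 0 0 0 0 1"

```text
clock: 5.2
eef_pos: [456.8, -200.0, 32.5]
tcp_rot: [-1.572, 0.003, -2.849]
contact_force: [-0.8, 0.6, -0.5]
opening: 0.16
```

```bash
python3 go.py 457 -201 32 0.237;python3 -c "
from h import *;print(r.sense()['wrist_torque'])"
```

```text
t 5.2 pos [ 456.82 -200.04   32.51] rpy [-1.57  0.   -2.85] open 0.16002825510454713 F [-0.84  0.61 -0.49] q6 0.8560818531427681
shift cm (tool) [0.01 0.05 0.1 ] turn deg [ 0.09  3.18 -0.18] shift after turn [0.   0.05 0.1 ]
[ 0.  -0.1 -0. ]
```

apply_moves:
  plan: "0 0 0 0 3.2 0 1;0 0 0 0 0 0 1;0 0 0 0 0 0 1;0 0 0 0 0 0 0.3;0 0 0 0 0 0 0.3;0 0 0 0 0 0 0.3;0 -2 0 0 0 0 0.3;0 -3 0 0 0 0 0.3;0 -4 0 0 0 0 0.3;0 -4 0 0 0 0 0.3;0 -4 0 0 0 0 0"

```text
clock: 6.3
eef_pos: [453.0, -198.9, 203.1]
tcp_rot: [-1.58, -0.006, -2.891]
contact_force: [2.1, -0.3, -0.1]
opening: 0.844
```

```bash
python3 go.py 520 60 200 -0.2
```

```text
t 6.3 pos [ 452.97 -198.86  203.06] rpy [-1.58 -0.01 -2.89] open 0.844228485286496 F [ 2.06 -0.3  -0.12] q6 0.8991963620925433
shift cm (tool) [-12.92   0.44 -23.41] turn deg [ 0.42 25.82  0.44] shift after turn [ -1.43   0.31 -26.7 ]
```

apply_moves:
  plan: "0 0 0 0.4 6.5 0.4 0;0 0 0 0 6.5 0 0;0 0 0 0 6.5 0 0;0 0 0 0 6.3 0 0;-0.3 0 -3.9 0 0 0 0;-0.3 0 -3.9 0 0 0 0;-0.3 0 -3.9 0 0 0 0;-0.3 0 -3.9 0 0 0 0;-0.3 0 -3.9 0 0 0 0;-0.3 0 -3.9 0 0 0 0;-0.3 0 -3.9 0 0 0 0;0 0 0 0 0 0 0"

```text
clock: 7.5
eef_pos: [538.9, 70.4, 212.5]
tcp_rot: [-1.57, 0.018, 2.924]
contact_force: [0.3, 0.4, -0.5]
opening: 0.995
```

```bash
python3 go.py 595 210 150 -0.2; python3 - <<'E'
from h import *
A=r.grab_frame('top');B=r.grab_frame('scene');cv2.imwrite("pics/A.png",A);cv2.imwrite("pics/B.png",B)
cv2.imwrite('pics/k2.png',np.hstack([cv2.resize(A[220:320,330:410],(400,500),interpolation=2),cv2.resize(A[200:320,210:306],(400,500),interpolation=2)]))
E
```

```text
t 7.5 pos [538.9   70.4  212.46] rpy [-1.57  0.02  2.92] open 0.9954773488335398 F [ 0.35  0.41 -0.54] q6 1.9237137545404739
shift cm (tool) [ -2.35   6.28 -14.85] turn deg [-0.05 -0.99 -1.05] shift after turn [ -2.72   6.25 -14.8 ]
```

View pics/k2.png

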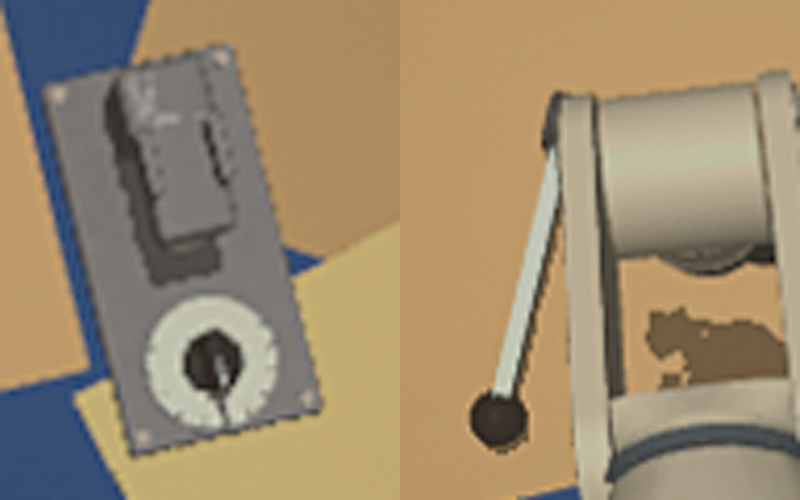

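The pointer now runs from crop (219,355) to (227,387), toward the zero line at (226,420). Next I'll check that in numbers and refine the fork and yaw from the edges.

```bash
python3 - <<'E'
from h import *
def ang(P):
    d=P[1]-P[0];return np.arctan2(-d[1],-d[0])
cr=lambda p:np.array(p,float)/5+[330,220]-.4
print("pointer",ang(onz("top",cr([(219,355),(227,387)]),56)))
A=cv2.imread("pics/A.png");B=cv2.imread("pics/B.png")
for n,im,roi,seed in(("top",A,(336,224,64,90),(350,280)),("scene",B,(222,225,85,90),None)):
    x,y,w,h=roi;s=im[y:y+h,x:x+w].astype(int)
    m=((s.max(2)-s.min(2))<28)  # grey/neutral
    q,st,mm=cen(cv2.morphologyEx(m.astype(np.uint8),cv2.MORPH_OPEN,np.ones((3,3))))
    mm=cv2.morphologyEx(mm.astype(np.uint8),cv2.MORPH_CLOSE,np.ones((5,5)))
    pts=(np.argwhere(mm)[:,::-1]+[x,y]).astype(float)
    W=onz(n,pts,14)[:,:2].astype(np.float32);R=cv2.minAreaRect(W);print(n,st,R)
K=onz("top",[(371.87,292.06)],16);print(K)
# dark knob disc centre in top
s=A[280:305,360:385].astype(int);m=s.max(2)<90;m2=cv2.morphologyEx(m.astype(np.uint8),cv2.MORPH_CLOSE,np.ones((5,5)));q,st,mm=cen(m2);print("disc",q+[360,280],st,onz("top",[q+[360,280]],26))
E
```

```text
pointer 0.24854406677705915
top [   3    5   55   82 3011] ((530.9183959960938, -183.18417358398438), (250.69717407226562, 130.38845825195312), 14.4630708694458)
scene [   8    8   70   75 3345] ((528.7733154296875, -182.19778442382812), (272.5367736816406, 130.5709228515625), 14.069997787475586)
[[ 455.8 -203.1   16. ]]
disc [372.1 292.5] [  7   6  11  16 113] [[ 453.8 -202.7   26. ]]
```

The base rectangle fits at 250.7 x 130.4 mm with yaw about 0.247, and the pointer direction of 0.249 matches it. Combined with the jaw-centred knob, the fork is at about (575,-170.5). On to the lever.

apply_moves:
  plan: "0 0 0 0 -1 -1 0.4;-0.6 0 -3 0 0 0 0.4;-0.6 0 -3 0 0 0 0.4;-0.5 0 -3 0 0 0 0.4;-0.5 0 -3 0 0 0 0.4;-0.5 0 -2.8 0 0 0 0.4;0 3 0 0 0 0 0.4;0 3 0 0 0 0 0.4;0 2 0 0 0 0 0.4;0 0 0 0 0 0 0.4"

```text
clock: 8.6
eef_pos: [595.9, 197.2, 130.0]
tcp_rot: [-1.565, -0.007, 2.935]
contact_force: [-0.5, -0.3, 1.3]
opening: 0.602
```

```bash
python3 go.py 595 210 8 -0.2; python3 - <<'E'
from h import *
A=r.grab_frame('top');B=r.grab_frame('scene');cv2.imwrite("pics/A2.png",A);cv2.imwrite("pics/B2.png",B)
print("proj balance/hub/ball",proj("scene",[(594.9,209.8,24),(650.8,198.5,24),(420.4,245.2,24)]))
cv2.imwrite('pics/k3.png',cv2.resize(B[190:320,350:480],(600,600),interpolation=2))
E
```

```text
t 8.6 pos [595.89 197.24 129.99] rpy [-1.57 -0.01  2.94] open 0.6024707647658413 F [-0.49 -0.32  1.3 ] q6 2.0957889913547354
shift cm (tool) [ 0.26 12.19 -1.3 ] turn deg [-0.31 -0.37  0.42] shift after turn [ 0.34 12.2  -1.23]
proj balance/hub/ball [[411.5 268.8]
 [412.3 284.8]
 [409.6 224.8]]
```

View pics/k3.png

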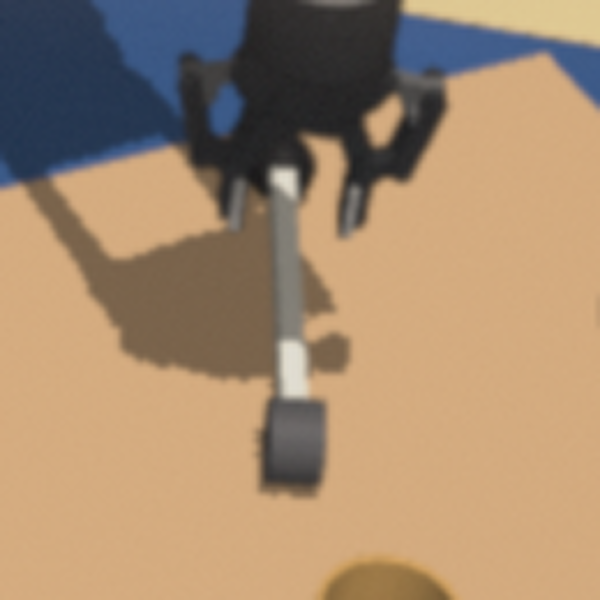

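The lever lies between the fingers. The hub is at scene pixel (413,286), against a predicted (412,285). I'll go down and grip.

apply_moves:
  plan: "0.2 0 -1.2 -0.3 -0.4 0.4 0.4;0 3 0 0 0 0 0.4;0 3 0 0 0 0 0.4;0 3 0 0 0 0 0.4;0 0 0 0 0 0 0.4"

```text
clock: 9.2
eef_pos: [605.7, 213.9, 49.9]
tcp_rot: [-1.582, 0.017, 2.942]
contact_force: [-0.5, -0.3, -0.0]
opening: 0.597
```

```bash
python3 go.py 597 209.5 7 -0.2
```

```text
t 9.2 pos [605.69 213.9   49.92] rpy [-1.58  0.02  2.94] open 0.5973194658794927 F [-0.46 -0.31 -0.03] q6 2.106399718537484
shift cm (tool) [0.84 4.27 0.65] turn deg [ 0.66  0.01 -1.  ] shift after turn [0.76 4.29 0.6 ]
```

apply_moves:
  plan: "0.4 0 0.3 0.6 0 -1 0.4;0.4 0 0.3 0 0 0 0.4;0 1 0 0 0 0 0.4;0 1 0 0 0 0 0.4;0 0 0 0 0 0 0.4"

```text
clock: 9.7
eef_pos: [600.0, 211.4, 35.7]
tcp_rot: [-1.576, 0.007, 2.942]
contact_force: [-0.3, 0.8, -0.1]
opening: 0.602
```

```bash
python3 go.py 597 209.5 7 -0.2
```

```text
t 9.7 pos [599.95 211.44  35.7 ] rpy [-1.58  0.01  2.94] open 0.6016680162455709 F [-0.32  0.84 -0.09] q6 2.1047546029686117
shift cm (tool) [0.27 2.87 0.26] turn deg [ 0.3   0.04 -0.38] shift after turn [0.25 2.87 0.25]
```

apply_moves:
  plan: "0.3 0 0.3 0.4 0 -0.5 0.4;0 1 0 0 0 0 0.4;0 1 0 0 0 0 0.4;0 0.8 0 0 0 0 0.4;0 0 0 0 0 0 0.4;0 0 0 0 0 0 0.4"

```text
clock: 10.3
eef_pos: [595.9, 208.7, 4.5]
tcp_rot: [-1.568, -0.004, 2.942]
contact_force: [-0.2, 0.3, -0.4]
opening: 0.601
```

```bash
python3 go.py 597 209.5 7 -0.2
```

```text
t 10.3 pos [595.86 208.69   4.55] rpy [-1.57 -0.    2.94] open 0.6012146324946274 F [-0.2   0.28 -0.45] q6 2.1055296972771114
shift cm (tool) [-0.09 -0.25 -0.1 ] turn deg [-0.16  0.03  0.21] shift after turn [-0.1  -0.25 -0.1 ]
```

apply_moves:
  plan: "0 -0.3 0 -0.2 0 0.2 1;0 0 0 0 0 0 1;0 0 0 0 0 0 1;0 0 0 0 0 0 1;0 0 0 0 0 0 1;0 0 0 0 0 0 1;0 0 0 0 0 0 1"
  squeeze: 70

```text
clock: 11.0
eef_pos: [596.3, 209.2, 8.3]
tcp_rot: [-1.573, 0.001, 2.942]
contact_force: [-0.0, 0.9, -2.5]
opening: 0.151
```

```bash
python3 go.py 597 209.5 7 -0.2
```

```text
t 11.0 pos [596.32 209.16   8.29] rpy [-1.57  0.    2.94] open 0.15070979401373044 F [-0.01  0.86 -2.54] q6 2.1035606129792948
shift cm (tool) [-0.06  0.13 -0.05] turn deg [ 0.12  0.01 -0.06] shift after turn [-0.06  0.13 -0.05]
```

apply_moves:
  plan: "0 -1 0 0 0 0 1;0 -1 0 0 0 0 1;0 -1 0 0 0 0 1;0 -1.5 0 0 0 0 1;0 -1.5 0 0 0 0 1;0 -1.5 0 0 0 0 1;0 0 0 0 0 0 1;0 0 0 0 0 0 1;0 0 0 0 0 0 1"

```text
clock: 11.9
eef_pos: [594.8, 208.2, 90.3]
tcp_rot: [-1.571, -0.0, 2.942]
contact_force: [-0.5, 0.4, -6.7]
opening: 0.151
```

```bash
python3 go.py 519.7 -184.4 180 0.247; python3 -c "
from h import *
s=r.sense();print(s['wrist_torque'],s['contact_force'])
B=r.grab_frame('scene');cv2.imwrite('pics/k4.png',cv2.resize(B[160:300,350:490],(600,600),interpolation=2))"
```

```text
t 11.9 pos [594.83 208.23  90.25] rpy [-1.57 -0.    2.94] open 0.1506450750792137 F [-0.55  0.4  -6.67] q6 2.103536525981012
shift cm (tool) [-0.41 -9.   39.97] turn deg [  0.04 -25.58   0.02] shift after turn [16.88 -8.97 36.23]
[0. 0. 0.] [-0.5  0.4 -6.7]
```

View pics/k4.png

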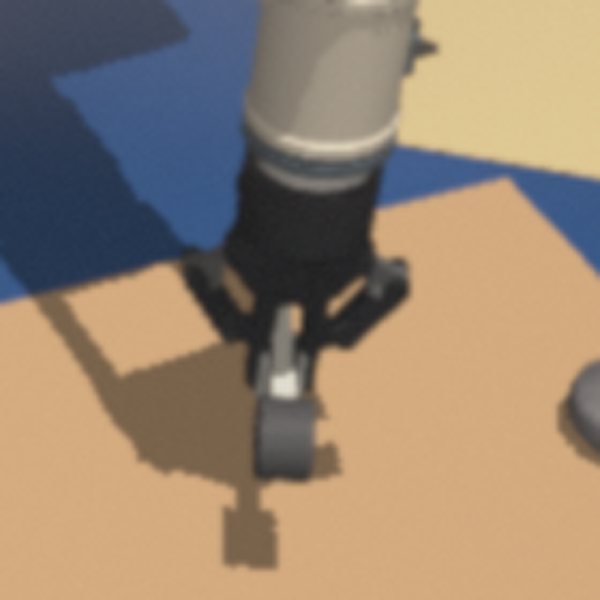

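The lever is up and level, with about 0.68 kg carried and nearly zero wrist moment. The hub is at scene pixel (416,262). I'll raise it higher, turn it, then carry it over.

apply_moves:
  plan: "0 -2.5 0 0 -2 0 1;0 -3 0 0 -3 0 1;0 -3 0 0 -3 0 1;0 -3 0 0 -3 0 1;0 -2.5 0 0 -3 0 1;0 0 0 0 -3 0 1;0 0 0 0 -3 0 1;0 0 0 0 -3 0 1;0 0 0 0 -2.5 0 1;0 0 0 0 0 0 1;0 0 0 0 0 0 1"

```text
clock: 13.05
eef_pos: [589.5, 206.3, 224.9]
tcp_rot: [-1.57, -0.019, -2.879]
contact_force: [-0.1, -0.2, -7.1]
opening: 0.149
```

```bash
python3 go.py 519.7 -184.4 235 0.247
```

```text
t 13.05 pos [589.54 206.32 224.94] rpy [-1.57 -0.02 -2.88] open 0.14931639448051023 F [-0.06 -0.18 -7.08] q6 1.6418123552448558
shift cm (tool) [16.9  -0.66 35.92] turn deg [-0.04  0.88  1.1 ] shift after turn [16.32 -1.01 36.18]
```

apply_moves:
  plan: "0 -0.3 0 0 0.9 1.1 1;0.6 -0.2 1.2 0 0 0 1;1.1 0 2.4 0 0 0 1;1.1 0 2.4 0 0 0 1;1.1 0 2.4 0 0 0 1;1.1 0 2.4 0 0 0 1;1.1 0 2.4 0 0 0 1;1.1 0 2.4 0 0 0 1;1.1 0 2.4 0 0 0 1;1.1 0 2.4 0 0 0 1;1.1 0 2.4 0 0 0 1;1.1 0 2.4 0 0 0 1;0.6 0 1.2 0 0 0 1;0 0 0 0 0 0 1;0 0 0 0 0 0 1"

```text
clock: 14.55
eef_pos: [525.7, -96.7, 232.6]
tcp_rot: [-1.566, 0.005, -2.909]
contact_force: [0.3, 0.8, -7.2]
opening: 0.148
```

```bash
python3 go.py 519.7 -184.4 235 0.247
```

```text
t 14.55 pos [525.7  -96.71 232.6 ] rpy [-1.57  0.01 -2.91] open 0.14772332946541392 F [ 0.3   0.77 -7.16] q6 1.1560859950265088
shift cm (tool) [ 2.61 -0.21  8.39] turn deg [-0.3  -0.8  -0.28] shift after turn [ 2.73 -0.24  8.36]
```

apply_moves:
  plan: "0.4 -0.2 1.3 -0.3 -0.8 -0.3 1;0.6 0 1.8 0 0 0 1;0.6 0 1.8 0 0 0 1;0.6 0 1.8 0 0 0 1;0.4 0 1.4 0 0 0 1;0 0 0 0 0 0 1;0 0 0 0 0 0 1;0 0 0 0 0 0 1"

```text
clock: 15.35
eef_pos: [521.8, -177.5, 234.7]
tcp_rot: [-1.574, 0.002, -2.889]
contact_force: [-0.2, 0.3, -7.3]
opening: 0.15
```

```bash
python3 go.py 519.7 -184.4 176 0.247
```

```text
t 15.35 pos [ 521.83 -177.5   234.74] rpy [-1.57  0.   -2.89] open 0.15006538484913562 F [-0.23  0.25 -7.31] q6 0.9838997522686894
shift cm (tool) [0.39 5.87 0.63] turn deg [ 0.17  0.32 -0.09] shift after turn [0.37 5.87 0.62]
```

apply_moves:
  plan: "0.4 0 0.6 0 0.3 0 1;0 1 0.1 0 0 0 1;0 1 0 0 0 0 1;0 1 0 0 0 0 1;0 0.6 0 0 0 0 1;0 0 0 0 0 0 1;0 0 0 0 0 0 1"

```text
clock: 16.05
eef_pos: [519.0, -183.7, 194.2]
tcp_rot: [-1.576, -0.0, -2.893]
contact_force: [-0.5, 0.2, -6.3]
opening: 0.146
```

```bash
python3 go.py 519.7 -184.4 176 0.247; python3 - <<'E'
from h import *
A=r.grab_frame('top');B=r.grab_frame('scene');cv2.imwrite("pics/A5.png",A);cv2.imwrite("pics/B5.png",B)
cv2.imwrite('pics/k5.png',np.hstack([cv2.resize(A[215:315,325:405],(400,500),interpolation=2),cv2.resize(B[190:290,220:300],(400,500),interpolation=2)]))
E
```

```text
t 16.05 pos [ 518.99 -183.7   194.2 ] rpy [-1.58 -0.   -2.89] open 0.14608707057313255 F [-0.54  0.21 -6.33] q6 0.9745234708005966
shift cm (tool) [-0.05  1.82  0.09] turn deg [0.28 0.09 0.01] shift after turn [-0.05  1.82  0.09]
```

View pics/k5.png

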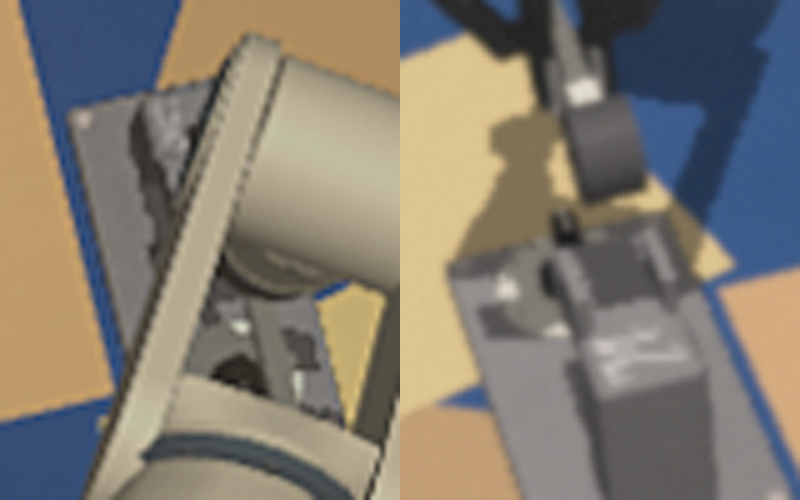

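```bash
python3 - <<'E'
from h import *
y=.247;ux=np.array([np.cos(y),np.sin(y),0]);uy=np.array([-np.sin(y),np.cos(y),0])
F=np.array([575,-170.5,138.])
E=np.array([519,-183.7,210.3])+57*ux
f=lambda X:(proj("scene",X)-[220,190]+.4)*5+[400,0]
print("eye pred crop",f(E),"meas ~(607,148) ->",onz("scene",[(np.array([207,148])/5+[220,190]-.4)],210.3),E)
print("hub outline",f([E+a*24*ux+b*15*uy for a in(-1,1) for b in(-1,1)]),f([E+[0,0,24],E-[0,0,24]]))
print("ear tops",f([F+a*20*ux+b*uy for b in(-26,-18,18,26) for a in(-1,1)]))
# image
B=cv2.imread("pics/B5.png");im=cv2.resize(B[190:290,220:300],(640,800)[:2] if 0 else (480,600),interpolation=2)
for X in [F]+[F+a*20*ux+b*uy for b in(-26,-18,18,26) for a in(-1,1)]:
    p=(proj("scene",X)[0]-[220,190]+.4)*6;cv2.circle(im,tuple(int(round(v)) for v in p),2,(0,0,255),-1)
for t in np.linspace(0,6.28,40):
  for b in(-15,15):
    p=(proj("scene",E+b*uy+24*(np.cos(t)*ux+np.sin(t)*np.array([0,0,1])))[0]-[220,190]+.4)*6;cv2.circle(im,tuple(int(round(v)) for v in p),1,(0,255,0),-1)
cv2.imwrite("pics/k6.png",im)
E
```

```text
eye pred crop [[601.3 149.1]] meas ~(607,148) -> [[ 573.7 -167.1  210.3]] [ 574.3 -169.8  210.3]
hub outline [[557.5 125.7]
 [618.8 111.8]
 [583.1 187.8]
 [645.9 173. ]] [[596.7 109.4]
 [605.7 187.8]]
ear tops [[550.9 250.3]
 [571.2 302.8]
 [566.8 246.5]
 [587.4 298.8]
 [637.5 229.5]
 [659.6 281. ]
 [653.1 225.8]
 [675.5 277.1]]
```

View pics/k6.png

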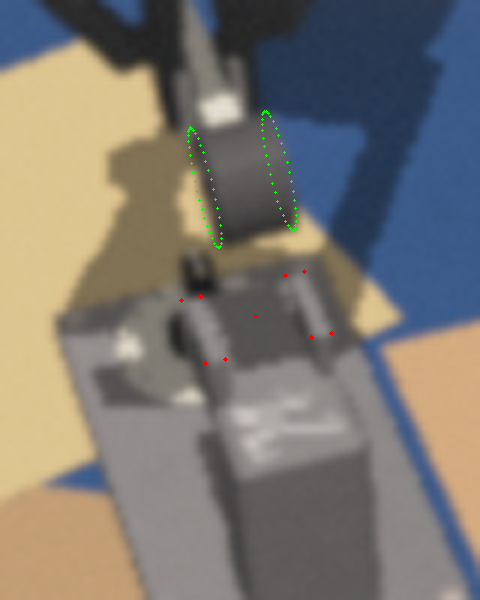

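The overlay shows the hub and the ears both displaced from my predictions by the same 1 px or less (about 3 mm), so the hub sits over the fork's gap. I'll lower the last 18 mm.

apply_moves:
  plan: "0 0.7 0.1 0.3 0.1 0 1;0 0.7 0 0 0 0 1;0 0.5 0 0 0 0 1;0 0 0 0 0 0 1;0 0 0 0 0 0 1;0 0 0 0 0 0 1;0 0 0 0 0 0 1;0 0 0 0 0 0 1;0 0 0 0 0 0 1;0 0 0 0 0 0 1"

```text
clock: 17.15
eef_pos: [520.4, -185.1, 175.2]
tcp_rot: [-1.568, 0.002, -2.895]
contact_force: [0.5, 1.9, -7.0]
opening: 0.151
```

```bash
python3 go.py 519.7 -184.4 176 0.247; python3 -c "
from h import *
s=r.sense();print(s['wrist_torque'],s['qvel']*1000)
B=r.grab_frame('scene');A=r.grab_frame('top');cv2.imwrite('pics/k7.png',np.hstack([cv2.resize(B[190:290,220:300],(400,500),interpolation=2),cv2.resize(A[250:330,340:404],(400,500),interpolation=2)]))"
```

```text
t 17.15 pos [ 520.36 -185.13  175.21] rpy [-1.57  0.   -2.89] open 0.15122711265842034 F [ 0.45  1.94 -6.97] q6 0.9805754981898674
shift cm (tool) [ 0.05 -0.08 -0.09] turn deg [-0.15 -0.02 -0.14] shift after turn [ 0.05 -0.08 -0.09]
[ 0. -0.  0.] [ 1.4 -0.9 -2.  -0.8  1.7 -1. ]
```

View pics/k7.png

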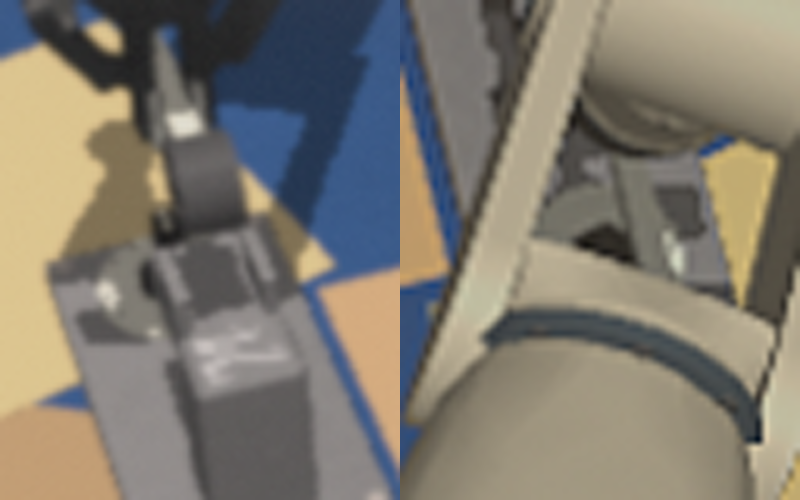

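The final view shows the hub at crop (205,183), clear of and centred over the fork gap. The arm is still and carries 7 N with zero wrist moment. Handing in.

```bash
python3 -c "
from rig import r
print(r.sense()['eef_pos']);print(r.sign_off());print(r.sense()['eef_pos'],r.sense()['qvel'])"
```

```text
[ 520.37349736 -185.11611102  175.22258619]
the job is handed in; nothing more can be done
None
the job is handed in; nothing more can be done
```

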